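# Open the tall specimen carrier on the lab bench

### The job

Two specimen carriers stand on the bench; open the taller one. Swing its steel hasp up off the staple by its ball knob, until the hasp sticks straight out level or higher, and only then raise the lid by its pull until it stands nearly upright, and leave it open with the hasp still clear.

Things in the scene. Friction and masses are not known exactly. Their poses are not given: they have to be found in the camera images.
- tall_hasp (a joint): Steel hasp (strap 34 mm wide) hinged at the front edge of the tall carrier's lid; rad, 0 = hanging over the staple, 1.57 = straight out, stop 2.4. Stiff hinge: stays where left, under 2 N at its knob swings it. Closed, its slot sits round a U staple jutting 13 mm from the carrier's front and the lid can rise only 5 mm.
- tall_knob (a point): Centre of the hasp's ball knob, a steel ball 18 mm across on a 9 mm thick stem that juts from the strap's low end to the robot; the centre is 26 mm out from the strap, 80 mm above the bench when closed. Frame turns with hasp and lid; closed: x from the carrier's front to back, y along the front, z up. Hasp hinge axis: parallel to y, through (27.5, 0, 46) mm in this frame.
- tall_pull (a point): Point on the lid's pull, a grey plastic bar 16 mm wide (y), 12 high, jutting 41 mm level from the lid's front edge, 105 mm to +y of the hasp; on its centre line, 30 mm out from the edge, 118 mm above the bench when closed. Frame turns with the lid; closed: x from front to back, z up. Lid hinge axis: parallel to y, through (210, 0, -7) mm in this frame.
- tall_lid (a joint): Grey lid of the tall carrier (white, fixed to the bench, 180 deep x 240 wide x 110 mm high plus lid 14 mm), hinged at its back; rad, 0 = shut, 1.57 = upright, stop 1.75. Stays at any angle; raising takes about 5 N at the pull. Hasp and pull face the robot. The like carrier beside it is only 75 mm high, 200 mm wide.

How it is judged:
By the outcome, as a careful person would: the job done as asked, in the order asked, and still so for the second after the job is handed in, with the robot touching nothing.
It also fails if it takes over 54 s, if anything falls off the work surface, if the arm or the gripper's body presses on something with over 40 N, if the wrist force passes 120 N, or if a joint passes its speed limit or range.

### The arm

A 6-joint arm with a two-finger parallel gripper is mounted at the origin on the work surface. World frame = base frame: x ahead of the robot, y to its left, z up, the work surface at z = 0. Lengths are in mm, angles in rad, forces in N, time in s.
With the tool pointing down it reaches from about 350 to 975 mm from the base axis. Payload 7.1 kg.
Tool frame: the origin (TCP) lies midway between the tips of the shut fingers; the grasp point (between the pads) lies 19 mm behind it (ctrl.grasp_offset is the distance from the TCP to the grasp point, in mm); z points along the fingers, y is the line along which they close (so a half turn about z gives the same grasp; the last joint's range is limited). The gripper opens to 88 mm and grips with 3 to 60 N. Pads are 20 mm wide; open, the fingers measure 115 mm over their backs; the gripper's body (75 mm by 178 mm) begins 61 mm behind the grasp point.
Start: joints at [1.264, 0.423, 1.63, -0, 1.089, -0.019], TCP at [177.37, 599.286, 192.075] pointing down, gripper open.
Joint ranges: [-3, 3], [-0.9, 2.11], [0.09, 2.58], [-1.31, 4.45], [0.11, 2.69], [-2.54, 2.54]. Speed limits (rad/s): [2.39, 2.39, 3.01, 3.14, 3.14, 3.14].

### API

Orientations are given as a rotation vector (axis times angle).
In Python, from workcell import sensors, viewer, ctrl gives the robot as it stands. The module is installed in compiled form; this text tells all that it offers.
- The arm moves only by the shell command python3 -m handwheel 'ROWS'. ROWS is JSON, a list of rows, each a list of 7 numbers: the shift along the tool's x, y, z in mm, then the turn, a rotation vector about the tool's x, y, z in rad, then the closure, from 0 (fully open) to 1 (shut). In form: [[x, y, z, rx, ry, rz, jaw], ...]. A call has 1 to 10 rows; each row shifts and turns the commanded pose from where the row before left it, along the tool's axes as they then stand; what a row does not reach is not made up. A row lasts 1/8 s, in which the tool goes at most 62.5 mm and 10.7 degrees, less where a joint would pass 70% of its speed; a pose out of reach is approached as far as the arm can. A call is refused whole if a number of a shift passes 62.5 or a number of a turn 0.188, either way. A call with a gripper value outside its range is refused whole. The fingers move at their own pace and stop on an object; the grip force is fixed at half the most. Time passes only in rows, so rows that do not move let the fingers close. It gives the time, the measured TCP pose, the force, the opening and the grip force at its end, in the units of the state.
- sensors.get_obs(): the state, without advancing time (a new reading comes with each control period).
- viewer.get_image(name): name is "side" or "top" or "wrist"; returns a dict with "frame" (400x640x3 uint8, blue, green, red), "fov_y" (degrees; the focal length in pixels is half the picture's height over the tangent of half this angle, whatever the lens; pixels are square), "cx", "cy" (the principal point, pixels), "R" (3x3) and "t" (3): a world point X has camera coordinates R X + t. Camera axes: x right, y down, z forward; pixel columns grow to the right and rows downward; lengths in mm; the calibration is good to about 2 mm. A picture is of the moment at which its call begins. There is no depth.
- ctrl.close_job(): hands the job in; it is judged then, once.
The state is a dict: "t": time; "qpos": joint angles; "qvel": joint speeds; "joint_torque": joint torques, N m; "ee_pos": TCP position; "orientation": TCP orientation; "ft_force": force on the tool from outside, world axes, zero at the start; "moment": the same for the moment, N m; "width": finger opening in mm; "grasp_force": force on a finger pad.
Only numpy, scipy, OpenCV 4.12 (cv2) and the standard library are available. Lean on these libraries where they do the work, as an engineer would, in place of code of your own. Each camera call takes 0.05 s, during which the arm holds its last target. There are 200 camera calls.

## Working session

There is one attempt and no reset: what is moved stays moved. The work goes in short steps, Python scripts to look and compute and a shell command to move; the robot and the scene stay as the last step left them, time stands still between calls to the robot, and variables do not carry over. Pictures are saved under pics/ and viewed, at most 10 in all, crops included, and the job is handed in when it is done.

```bash
mkdir -p pics
cat > h.py <<'E'
import numpy as np, cv2
from workcell import sensors, viewer, ctrl
from scipy.spatial.transform import Rotation as Ro
def img(n):
    d=viewer.get_image(n); d['f']=200/np.tan(np.radians(d['fov_y'])/2); d['R']=np.array(d['R']); d['t']=np.array(d['t']); return d
def ray(d,u,v):
    r=d['R'].T@np.array([(u-d['cx'])/d['f'],(v-d['cy'])/d['f'],1]); return -d['R'].T@d['t'], r/np.linalg.norm(r)
def plane(d,u,v,z):
    c,r=ray(d,u,v); return c+r*(z-c[2])/r[2]
def tri(*obs):
    A=np.zeros((3,3));b=np.zeros(3)
    for d,u,v in obs:
        c,r=ray(d,u,v);P=np.eye(3)-np.outer(r,r);A+=P;b+=P@c
    X=np.linalg.solve(A,b); return X,[round(float(np.linalg.norm(np.cross(X-ray(d,u,v)[0],ray(d,u,v)[1]))),1) for d,u,v in obs]
def proj(d,X):
    c=d['R']@np.array(X)+d['t'];return c[:2]/c[2]*d['f']+[d['cx'],d['cy']]
E
python3 - <<'E'
from h import *
import pickle
D={}
for n in('side','top'):
    D[n]=img(n); cv2.imwrite(f'pics/{n}0.png',D[n]['frame']); print(n,D[n]['f'],-D[n]['R'].T@D[n]['t'],D[n]['R'].round(2).tolist())
pickle.dump(D,open('d0.pkl','wb'))
print(sensors.get_obs())
E
```

```text
side 442.9614484746362 [451.69874847 669.15378105 673.27983327] [[-0.98, -0.18, -0.02], [-0.09, 0.58, -0.81], [0.15, -0.79, -0.59]]
top 387.9831510317634 [522.17734248  -6.53700313 948.26493312] [[-0.01, -1.0, 0.02], [-1.0, 0.01, -0.05], [0.05, -0.02, -1.0]]
{'t': 0.1, 'qpos': array([ 1.26398381e+00,  4.23786775e-01,  1.63057612e+00,  8.01991416e-06,
        1.08861329e+00, -1.89895287e-02]), 'qvel': array([-0.0011048 , -0.00169028, -0.00124492, -0.00034888, -0.0018617 ,
       -0.00057264]), 'joint_torque': array([ 7.29930071e-05, -5.45613205e+01, -2.74322551e+01,  6.46150019e-02,
        1.87630806e-02, -3.61062212e-05]), 'ee_pos': array([177.2218323 , 598.79232346, 191.380225  ]), 'orientation': array([-4.50524837e-01, -3.10888619e+00,  2.14250540e-03]), 'ft_force': array([0.67926655, 0.28818175, 0.44662485]), 'moment': array([ 0.01790731, -0.04458685,  0.04221335]), 'grasp_force': 0.0, 'width': 87.85811422430349}
```

View pics/side0.png

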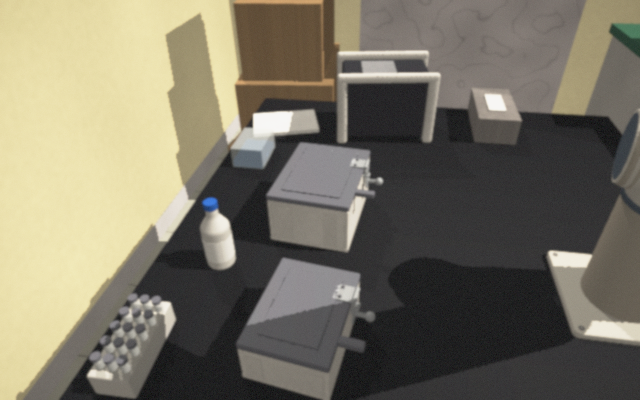

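View pics/top0.png

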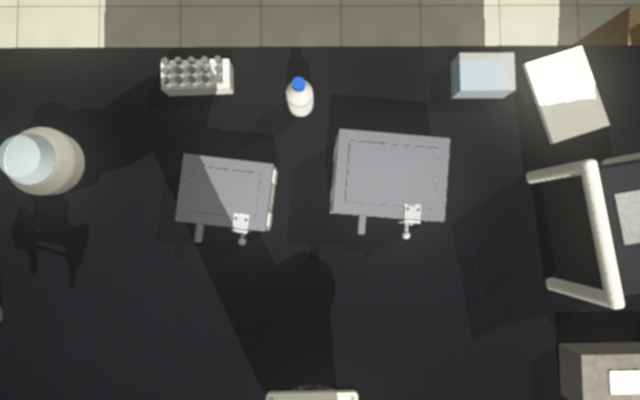

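The top view shows the tall carrier on the right: lid corners are near (340,129), (450,138), (445,221) and (331,214), the knob near (407,236) and the pull end near (362,233). In the side view it is the far one, with the knob near (379,181) and the pull near (375,194).

Run:
```python
from h import *
import pickle
D=pickle.load(open('d0.pkl','rb'))
a=cv2.resize(D['top']['frame'][120:245,325:455],None,fx=3,fy=3,interpolation=cv2.INTER_CUBIC)
b=cv2.resize(D['side']['frame'][140:250,265:390],None,fx=3,fy=3,interpolation=cv2.INTER_CUBIC)
h=max(a.shape[0],b.shape[0])
p=lambda x:cv2.copyMakeBorder(x,0,h-x.shape[0],0,0,cv2.BORDER_CONSTANT)
cv2.imwrite('pics/c1.png',np.hstack([p(a),p(b)]))
T,S=D['top'],D['side']
print(tri((T,407,236),(S,379,181)),tri((T,362,233),(S,375,194)))
for c in((340,129),(450,138),(445,221),(331,214)):print(plane(T,*c,124))
```

```text
(array([ 478.80704129, -217.26738619,   82.60061846]), [0.7, 0.7]) (array([ 485.0748668 , -112.50610391,  117.83170773]), [2.3, 2.3])
[710.78150567 -67.64893296 124.        ]
[ 689.66508241 -304.70533855  124.        ]
[ 511.22510681 -289.26695791  124.        ]
[528.58487297 -46.17685239 124.        ]
```

View pics/c1.png

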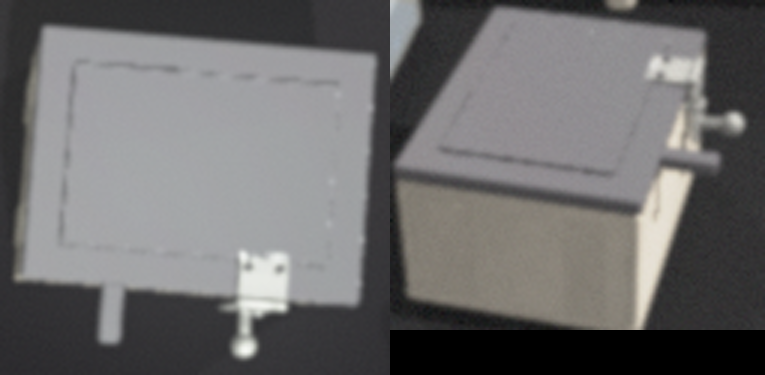

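Both views agree: knob at about (479, -217, 82), pull at about (485, -112, 118), carrier yaw about -0.09 rad. I'll go above the knob with the tool pointing down and look with the wrist camera.

```bash
python3 -m handwheel '[[-32,-46,-4,0,0,0,0],[-32,-46,-4,0,0,0,0],[-32,-46,-4,0,0,0,0],[-32,-46,-4,0,0,0,0],[-32,-46,-4,0,0,0,0],[-32,-46,-4,0,0,0,0],[-32,-46,-4,0,0,0,0],[-32,-46,-4,0,0,0,0],[-32,-46,-4,0,0,0,0],[-32,-46,-4,0,0,0,0]]' && python3 -m handwheel '[[-32,-46,-4,0,0,0,0],[-32,-46,-4,0,0,0,0],[-32,-46,-4,0,0,0,0],[-32,-46,-4,0,0,0,0],[-32,-46,-4,0,0,0,0],[0,0,0,0,0,-0.1,0],[0,0,0,0,0,-0.1,0],[0,0,0,0,0,0,0]]'
cat >> h.py <<'E'
def to(X,yaw=-0.09,tilt=0,Y=None):
    """shift in tool axes from the measured TCP to X, and the turn to tool-down with y along carrier y"""
    o=sensors.get_obs(); R=Ro.from_rotvec(o['orientation'])
    G=Ro.from_euler('z',yaw)*Ro.from_matrix(np.diag([-1,1,-1.]))*Ro.from_euler('y',tilt)
    print('t',round(o['t'],2),'tcp',o['ee_pos'].round(1),'shift',R.inv().apply(np.array(X)-o['ee_pos']).round(1),'turn',(R.inv()*G).as_rotvec().round(3),'F',o['ft_force'].round(1),'w',round(o['width'],1),'q',o['qpos'].round(2))
E
python3 - <<'E'
from h import *
import pickle
W=img('wrist');pickle.dump(W,open('w1.pkl','wb'));cv2.imwrite('pics/w1.png',W['frame'])
to((479,-217,150)); print(-W['R'].T@W['t'],proj(W,(479,-217,82)),proj(W,(485,-112,118)))
E
```

```text
t: 1.35
ee_pos: [353.8, 65.6, 232.3]
orientation: [0.45, 3.109, 0.0]
ft_force: [0.2, 0.8, -0.3]
width: 88.1
grasp_force: 0.0
t: 2.35
ee_pos: [441.5, -198.6, 251.7]
orientation: [-0.14, -3.138, -0.0]
ft_force: [-0.3, -0.1, -0.2]
width: 87.8
grasp_force: 0.0
t 2.4 tcp [ 441.6 -198.5  251.8] shift [-39.  -15.1 101.8] turn [ 0.    -0.001  0.   ] F [-0.8  0.2 -0.4] w 87.9 q [-0.45  0.14  1.87  0.    1.13 -1.93]
[ 364.5259009  -192.4109846   444.81353943] [311.30053576 201.97947239] [399.63539041 208.66425916]
```

View pics/w1.png

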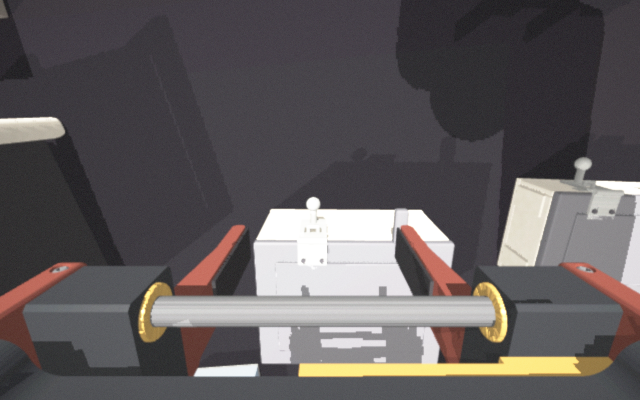

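The wrist view puts the knob at (313,204), against a predicted (311,202), and the lid's front edge lies level across the picture, so position and yaw are good. I'll straddle the knob and grip it.

```bash
python3 -m handwheel '[[-20,-8,25,0,0,0,0],[-19,-8,25,0,0,0,0],[0,0,30,0,0,0,0],[0,0,30,0,0,0,0],[0,0,30,0,0,0,0],[0,0,25,0,0,0,0],[0,0,15,0,0,0,0],[0,0,0,0,0,0,0]]'
python3 - <<'E'
from h import *
to((479,-217,70)); W=img('wrist');cv2.imwrite('pics/w2.png',W['frame']); print(proj(W,(479,-217,82)))
E
```

```text
t: 3.4
ee_pos: [478.7, -217.5, 71.4]
orientation: [-0.139, -3.137, -0.001]
ft_force: [0.0, -0.6, 0.2]
width: 88.1
grasp_force: 0.0
t 3.4 tcp [ 478.7 -217.5   71.4] shift [-0.3  0.5  1.4] turn [ 0.001 -0.002  0.002] F [ 0.  -0.6  0.2] w 88.1 q [-0.45  0.46  1.93 -0.    0.76 -1.93]
[324.11640745 229.01976992]
```

View pics/w2.png

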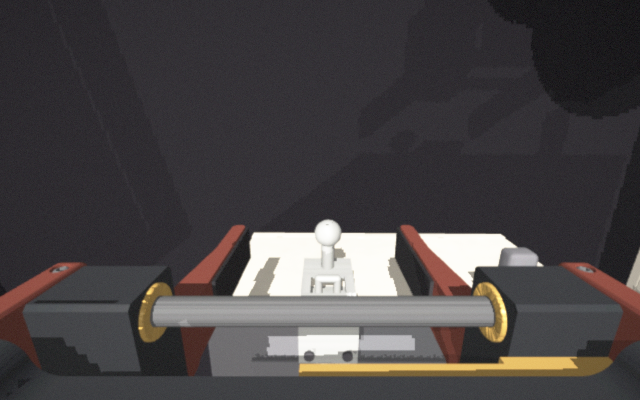

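The ball sits between the finger tips at (328,233), about 2 mm to +y of the expected spot. I'll correct that and close.

```bash
python3 -m handwheel '[[-1.5,2,0,0,0,0,0],[0,0,0,0,0,0,1],[0,0,0,0,0,0,1],[0,0,0,0,0,0,1],[0,0,0,0,0,0,1],[0,0,0,0,0,0,1],[0,0,0,0,0,0,1]]'
python3 - <<'E'
from h import *
to((479,-217,70))
p0=None
# knob displacement from closed in tool axes (x_tool=-carrier x, z_tool=-z)
for th in np.arange(0,2.05,.2):
    x=-27.5*np.cos(th)-46*np.sin(th)+27.5; z=-46*np.cos(th)+27.5*np.sin(th)+46
    print(round(th,2),'tool x',round(-x,1),'tool z',round(-z,1))
E
```

```text
t: 4.32
ee_pos: [480.9, -216.1, 72.0]
orientation: [-0.138, -3.138, -0.0]
ft_force: [-0.4, 0.6, -0.3]
width: 31.1
grasp_force: 0.0
t 4.33 tcp [ 480.9 -216.1   72. ] shift [ 1.8 -1.1  2. ] turn [ 0.    -0.     0.002] F [-0.4  0.6 -0.3] w 31.1 q [-0.44  0.46  1.92 -0.    0.76 -1.93]
0.0 tool x -0.0 tool z -0.0
0.2 tool x 8.6 tool z -6.4
0.4 tool x 15.7 tool z -14.3
0.6 tool x 21.2 tool z -23.6
0.8 tool x 24.7 tool z -33.7
1.0 tool x 26.1 tool z -44.3
1.2 tool x 25.3 tool z -55.0
1.4 tool x 22.5 tool z -65.3
1.6 tool x 17.7 tool z -74.8
1.8 tool x 11.0 tool z -83.2
2.0 tool x 2.9 tool z -90.1
```

```bash
python3 -m handwheel '[[0,0,0,0,0,0,1],[0,0,0,0,0,0,1],[0,0,0,0,0,0,1]]'
```

```text
t: 4.7
ee_pos: [480.9, -216.1, 72.1]
orientation: [-0.138, -3.139, -0.0]
ft_force: [-0.2, 0.1, 0.9]
width: 2.0
grasp_force: 0.0
```

The fingers shut to 2 mm, so they missed the ball. I'll look.

Run:
```python
from h import *
import pickle
W=img('wrist');S=img('side');T=img('top');pickle.dump((W,S,T),open('d3.pkl','wb'))
a=cv2.resize(W['frame'][150:320,220:440],(396,306))
b=cv2.resize(S['frame'][110:250,265:425],None,fx=2.2,fy=2.2)
c=cv2.resize(T['frame'][120:245,325:455],None,fx=2.3,fy=2.3)
I=np.zeros((600,760,3),np.uint8);I[:306,:396]=a;I[:b.shape[0],400:400+b.shape[1]]=b[:, :360];I[310:310+c.shape[0],:c.shape[1]]=c
cv2.imwrite('pics/m3.png',I)
for d in(W,S,T):print(proj(d,(480.9,-216.1,72)))
```

```text
[323.21960959 222.72908941]
[378.11376308 184.86985213]
[405.28899575 234.55196726]
```

View pics/m3.png

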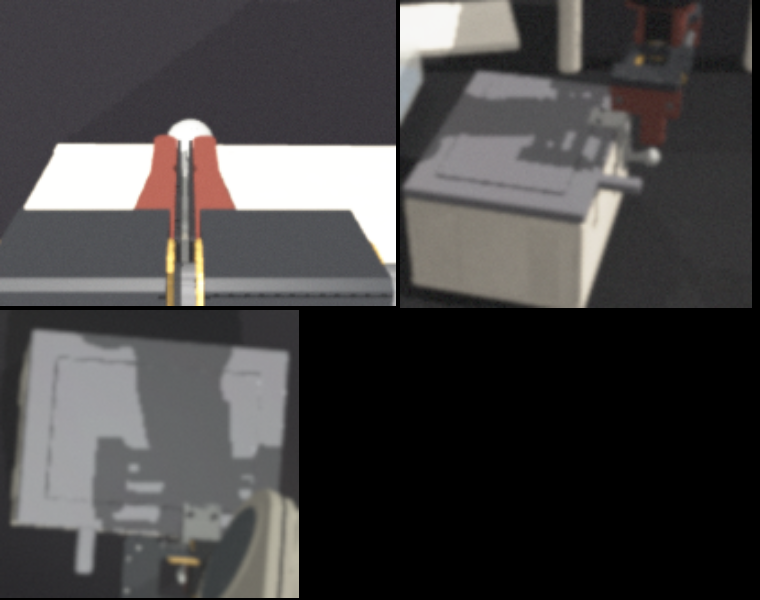

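Run:
```python
from h import *
import pickle
W,S,T=pickle.load(open('d3.pkl','rb'))
for z in(72,80,88,96):
  for x in(471,481,491):print(z,x,[proj(d,(x,-216,z)).round(0).tolist() for d in(W,S,T)])
print('cam',-W['R'].T@W['t'],W['R'][2].round(2),W['f'])
print('ball tri',tri((W,325.5,227.5),(S,380,181.3)),tri((T,406.3,235.7),(S,380,181)))
cv2.imwrite('pics/m4.png',np.hstack([cv2.resize(W['frame'][200:260,280:370],(400,267),interpolation=2),cv2.resize(S['frame'][150:210,350:410],(267,267),interpolation=2)]))
```

```text
72 471 [[322.0, 209.0], [382.0, 185.0], [405.0, 239.0]]
72 481 [[323.0, 223.0], [378.0, 185.0], [405.0, 235.0]]
72 491 [[325.0, 236.0], [374.0, 185.0], [405.0, 230.0]]
80 471 [[322.0, 213.0], [382.0, 182.0], [406.0, 239.0]]
80 481 [[323.0, 227.0], [378.0, 182.0], [406.0, 235.0]]
80 491 [[325.0, 241.0], [374.0, 182.0], [406.0, 230.0]]
88 471 [[322.0, 218.0], [383.0, 180.0], [407.0, 239.0]]
88 481 [[323.0, 232.0], [378.0, 179.0], [407.0, 235.0]]
88 491 [[325.0, 246.0], [374.0, 179.0], [407.0, 230.0]]
96 471 [[322.0, 222.0], [383.0, 177.0], [408.0, 240.0]]
96 481 [[323.0, 237.0], [379.0, 177.0], [408.0, 235.0]]
96 491 [[325.0, 252.0], [374.0, 176.0], [408.0, 230.0]]
cam [ 403.80439152 -209.88870294  265.0997735 ] [ 0.28 -0.03 -0.96] 293.95308446651484
ball tri (array([ 478.074012  , -214.19016197,   84.60444457]), [1.2, 1.2]) (array([ 477.97455184, -215.57469391,   83.7728465 ]), [0.9, 0.9])
```

View pics/m4.png

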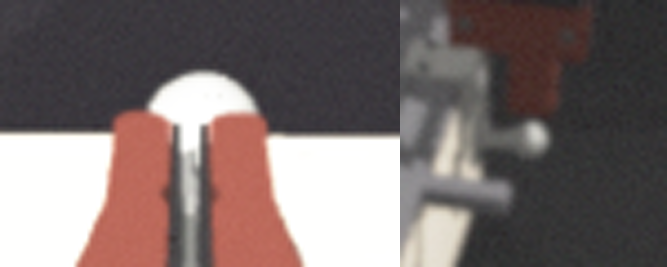

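The wrist and side views both show the closed tips above the ball: the ball is whole and visible through the gap, and the tips are at z≈100 although the TCP reads 72. The fingers end some 28 mm short of the reported TCP. I'll back up, open, tilt forward for body clearance, and come in deeper.

```bash
python3 -m handwheel '[[0,0,-20,0,0,0,1],[0,0,-20,0,0,0,0],[10,0,0,0,-0.15,0,0],[10,0,0,0,-0.15,0,0],[0,0,0,0,0,0,0],[0,0,0,0,0,0,0],[0,0,0,0,0,0,0],[0,0,0,0,0,0,0]]'
python3 - <<'E'
from h import *
import pickle
W=img('wrist');S=img('side');pickle.dump((W,S),open('d5.pkl','wb'))
to((488,-216.5,48),tilt=-0.3)
o=sensors.get_obs();R=Ro.from_rotvec(o['orientation']).as_matrix();print('toolz',R[:,2].round(3))
# red finger tips: lowest ends in each view, compared with projections at distance s behind TCP
for n,d in(('W',W),('S',S)):
    f=d['frame'].astype(int);m=((f[...,2]>f[...,1]+35)&(f[...,2]>f[...,0]+35)).astype(np.uint8)
    k,l,st,c=cv2.connectedComponentsWithStats(m)
    for i in range(1,k):
        if st[i,4]>60:print(n,st[i].tolist())
    for s in(0,14,28):print(n,s,[proj(d,o['ee_pos']-s*R[:,2]+e*R[:,1]+10*R[:,0]).round(0).tolist() for e in(-44,44)])
E
```

```text
t: 5.85
ee_pos: [462.2, -214.6, 110.8]
orientation: [0.124, 2.839, -0.019]
ft_force: [0.4, -0.2, -0.8]
width: 66.8
grasp_force: 0.0
t 5.95 tcp [ 461.7 -214.4  110.6] shift [-6.7  0.2 67.6] turn [0.001 0.    0.003] F [ 0.1 -0.1  0.9] w 75.0 q [-0.55  0.28  2.15  0.3   0.46 -2.28]
toolz [ 0.294 -0.026 -0.955]
W [231, 226, 31, 32, 453]
W [383, 226, 37, 62, 788]
W [0, 263, 80, 51, 1095]
W [559, 263, 81, 55, 1396]
W [454, 320, 11, 22, 74]
W [407, 328, 12, 29, 105]
W [422, 328, 8, 35, 126]
W [459, 358, 64, 7, 221]
W 0 [[260.0, 208.0], [387.0, 209.0]]
W 14 [[256.0, 215.0], [391.0, 216.0]]
W 28 [[251.0, 224.0], [397.0, 224.0]]
S [236, 0, 87, 4, 293]
S [236, 80, 28, 5, 63]
S [265, 81, 53, 4, 95]
S 0 [[394.0, 164.0], [389.0, 184.0]]
S 14 [[396.0, 160.0], [391.0, 180.0]]
S 28 [[398.0, 155.0], [393.0, 175.0]]
```

Confirmed: the tips are about 29 mm behind the reported TCP. I'll descend accordingly and close.

```bash
python3 -m handwheel '[[-7,0,15,0,0,0,0],[0,0,20,0,0,0,0],[0,0,20,0,0,0,0],[0,0,10,0,0,0,0],[0,0,10,0,0,0,0],[0,0,0,0,0,0,0]]' && python3 -m handwheel '[[0,0,0,0,0,0,1],[0,0,0,0,0,0,1],[0,0,0,0,0,0,1],[0,0,0,0,0,0,1],[0,0,0,0,0,0,1],[0,0,0,0,0,0,1],[0,0,0,0,0,0,1],[0,0,0,0,0,0,1]]'
python3 -c "
from h import *
to((490,-216.5,41),tilt=-0.3);print(sensors.get_obs()['grasp_force'])"
```

```text
t: 6.7
ee_pos: [489.8, -216.7, 40.4]
orientation: [0.125, 2.84, -0.018]
ft_force: [-0.1, 0.1, -0.0]
width: 87.8
grasp_force: 0.0
t: 7.7
ee_pos: [489.6, -215.4, 40.9]
orientation: [0.125, 2.841, -0.015]
ft_force: [3.4, 8.9, 2.2]
width: 16.1
grasp_force: 30.0
t 7.7 tcp [ 489.6 -215.4   40.9] shift [-0.5 -1.1  0. ] turn [ 0.003 -0.002  0.002] F [3.4 8.9 2.2] w 16.1 q [-0.52  0.46  2.12  0.41  0.32 -2.38]
30.00185251235962
```

Gripped at 16 mm with 30 N. Next I'll work out the arc, easing the tilt out as the knob rises.

Run:
```python
from h import *
G=42
def pose(th,a):
    b=np.array([-27.5*np.cos(th)-46*np.sin(th),-46*np.cos(th)+27.5*np.sin(th)])
    return b+G*np.array([np.sin(a),-np.cos(a)])
ths=np.arange(0,2.0,.1); als=np.interp(ths,[0,.8,3],[.3,.05,.05])
for i in range(len(ths)-1):
    a=als[i]; d=pose(ths[i+1],als[i+1])-pose(ths[i],a)
    xt=np.array([-np.cos(a),-np.sin(a)]); zt=np.array([np.sin(a),-np.cos(a)])
    print(round(ths[i+1],1),(d@xt).round(1),(d@zt).round(1),'ry',round(-(als[i+1]-a),3))
```

```text
0.1 4.7 -4.2 ry 0.031
0.2 4.4 -4.4 ry 0.031
0.3 4.1 -4.6 ry 0.031
0.4 3.8 -4.8 ry 0.031
0.5 3.4 -4.9 ry 0.031
0.6 3.1 -5.1 ry 0.031
0.7 2.7 -5.2 ry 0.031
0.8 2.4 -5.3 ry 0.031
0.9 0.7 -5.3 ry -0.0
1.0 0.2 -5.4 ry -0.0
1.1 -0.4 -5.3 ry -0.0
1.2 -0.9 -5.3 ry -0.0
1.3 -1.4 -5.2 ry -0.0
1.4 -1.9 -5.0 ry -0.0
1.5 -2.4 -4.8 ry -0.0
1.6 -2.9 -4.5 ry -0.0
1.7 -3.3 -4.2 ry -0.0
1.8 -3.7 -3.9 ry -0.0
1.9 -4.1 -3.5 ry -0.0
```

```bash
python3 -m handwheel '[[4.7,0.5,-4.2,0,0.031,0,1],[4.4,0.5,-4.4,0,0.031,0,1],[4.1,0.5,-4.6,0,0.031,0,1],[3.8,0,-4.8,0,0.031,0,1]]' && python3 -m handwheel '[[3.4,0,-4.9,0,0.031,0,1],[3.1,0,-5.1,0,0.031,0,1],[2.7,0,-5.2,0,0.031,0,1],[2.4,0,-5.3,0,0.031,0,1]]'
python3 -c "
from h import *
to((490,-216.5,41),tilt=-0.05);print(sensors.get_obs()['grasp_force'])"
```

```text
t: 8.2
ee_pos: [469.6, -213.3, 54.4]
orientation: [0.13, 2.963, -0.011]
ft_force: [4.1, 4.4, -0.6]
width: 16.5
grasp_force: 30.0
t: 8.7
ee_pos: [455.3, -211.9, 73.0]
orientation: [0.136, 3.087, -0.003]
ft_force: [4.2, 3.2, -2.4]
width: 16.4
grasp_force: 30.0
t 8.7 tcp [ 455.3 -211.9   73. ] shift [-33.2  -1.6  33.7] turn [0.001 0.002 0.002] F [ 4.2  3.2 -2.4] w 16.4 q [-0.47  0.41  2.01  0.03  0.67 -1.98]
29.999932944774628
```

Swinging with low forces; I'll continue the arc.

```bash
python3 -m handwheel '[[0.7,0,-5.3,0,0,0,1],[0.2,0,-5.4,0,0,0,1],[-0.4,0,-5.3,0,0,0,1],[-0.9,0,-5.3,0,0,0,1],[-1.4,0,-5.2,0,0,0,1],[-1.9,0,-5.0,0,0,0,1]]' && python3 -m handwheel '[[-2.4,0,-4.8,0,0,0,1],[-2.9,0,-4.5,0,0,0,1],[-3.3,0,-4.2,0,0,0,1],[-3.7,0,-3.9,0,0,0,1],[-4.1,0,-3.5,0,0,0,1],[0,0,0,0,0,0,1]]'
python3 - <<'E'
from h import *
W=img('wrist');S=img('side')
I=np.hstack([cv2.resize(W['frame'][150:350,190:460],(432,320)),cv2.resize(S['frame'][110:250,265:405],(320,320))])
cv2.imwrite('pics/m8.png',I)
E
```

```text
t: 9.45
ee_pos: [452.7, -211.4, 103.7]
orientation: [0.135, 3.095, -0.0]
ft_force: [-14.4, 0.2, 3.1]
width: 14.0
grasp_force: 31.2
t: 10.2
ee_pos: [465.6, -212.6, 126.1]
orientation: [0.135, 3.099, 0.0]
ft_force: [-24.0, 2.8, 21.3]
width: 0.4
grasp_force: 14.9
```

View pics/m8.png

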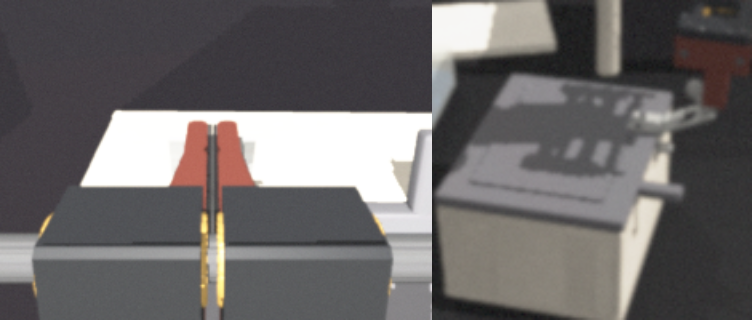

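The fingers slipped off the ball late in the swing and now press on the strap's end, but the side view shows the hasp about level: hinge near crop (635,120), ball near (693,88), which is (379,148) in full pixels. I'll work out its angle.

Run:
```python
from h import *
S=img('side'); X=np.array([np.cos(.09),-np.sin(.09),0]);b0=np.array([478,-215,82.])
for th in(1.2,1.4,1.5,1.6,1.7,1.8,1.9,2.1):
    k=b0+X*(27.5-27.5*np.cos(th)-46*np.sin(th))+[0,0,46-46*np.cos(th)+27.5*np.sin(th)]
    print(th,proj(S,k).round(1),k.round(0))
to((460,-212,150),tilt=0)
```

```text
1.2 [391.9 163.3] [ 453. -213.  137.]
1.4 [391.  159.3] [ 456. -213.  147.]
1.5 [390.2 157.3] [ 458. -213.  152.]
1.6 [389.2 155.4] [ 460. -213.  157.]
1.7 [388.  153.6] [ 463. -214.  161.]
1.8 [386.6 151.9] [ 467. -214.  165.]
1.9 [384.9 150.3] [ 471. -214.  169.]
2.1 [381.2 147.5] [ 480. -215.  175.]
t 10.35 tcp [ 465.6 -212.6  126.1] shift [  4.7   0.1 -24.1] turn [0.002 0.039 0.003] F [-25.    2.   21.2] w 0.6 q [-0.46  0.34  1.95  0.02  0.82 -1.96]
```

The hasp reads about 2.1 rad, well above level. I'll back off toward the robot, rise, and move above the pull.

```bash
python3 -m handwheel '[[5,0,0,0,0,0,1],[15,0,0,0,0,0,1],[20,0,-10,0,0,0,0.5],[0,0,-30,0,0.039,0,0],[0,0,-30,0,0,0,0],[0,50,0,0,0,0,0],[-10,50,0,0,0,0,0],[0,0,0,0,0,0,0]]'
python3 - <<'E'
from h import *
W=img('wrist');S=img('side')
to((492,-112,95));print('pull pred',[proj(W,(x,-112,z)).round(0).tolist() for x,z in((492,118),(483,118))],[proj(S,(x,-112,118)).round(0).tolist() for x in (492,483)])
I=np.hstack([cv2.resize(W['frame'][150:350,190:460],(432,320)),cv2.resize(S['frame'][110:250,265:405],(320,320))])
cv2.imwrite('pics/m9.png',I)
import pickle;pickle.dump((W,S),open('d9.pkl','wb'))
E
```

```text
t: 11.35
ee_pos: [449.4, -109.5, 194.8]
orientation: [0.131, 3.124, -0.002]
ft_force: [0.1, -0.2, -0.3]
width: 57.1
grasp_force: 0.0
t 11.45 tcp [ 448.9 -111.6  194.5] shift [-41.5   3.3 100.1] turn [-0.001  0.014  0.004] F [ 0.2  0.1 -0.9] w 65.4 q [-0.27  0.17  1.98  0.    0.97 -1.76]
pull pred [[324.0, 233.0], [323.0, 224.0]] [[371.0, 194.0], [375.0, 194.0]]
```

View pics/m9.png

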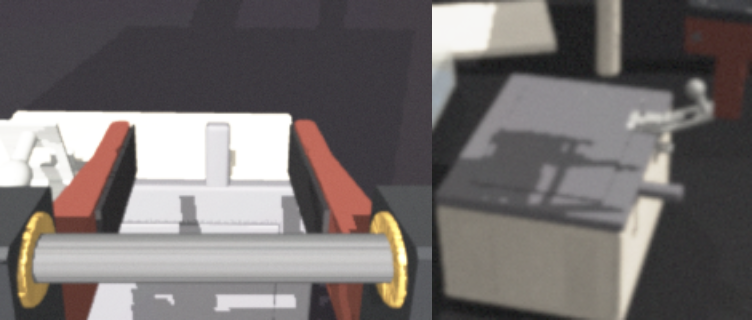

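The wrist view has the pull's end at full pixel (326,227) and the lid edge at row 266, so the pull point is about (494,-111.5,118). The hasp is still up. I'll descend and grip the pull.

```bash
python3 -m handwheel '[[-22,2,5,0,0.014,0,0],[-21,2,10,0,0,0,0],[0,0,30,0,0,0,0],[0,0,30,0,0,0,0],[0,0,25,0,0,0,0],[0,0,15,0,0,0,0],[0,0,0,0,0,0,0]]' && python3 -m handwheel '[[0,0,0,0,0,0,1],[0,0,0,0,0,0,1],[0,0,0,0,0,0,1],[0,0,0,0,0,0,1],[0,0,0,0,0,0,1],[0,0,0,0,0,0,1],[0,0,0,0,0,0,1],[0,0,0,0,0,0,1]]'
python3 - <<'E'
from h import *
to((494,-111.5,80))
P=lambda f:np.array([-210*np.cos(f)+7*np.sin(f),210*np.sin(f)+7*np.cos(f)])
f=np.arange(0,1.66,.1)
for i in range(len(f)-1):
    d=P(f[i+1])-P(f[i]);print(round(f[i+1],1),'tool x',round(-d[0],1),'z',round(-d[1],1))
E
```

```text
t: 12.32
ee_pos: [491.2, -111.9, 78.8]
orientation: [-0.14, -3.136, -0.0]
ft_force: [-0.5, 0.2, -0.3]
width: 87.7
grasp_force: 0.0
t: 13.32
ee_pos: [492.0, -109.8, 79.4]
orientation: [-0.14, -3.137, -0.004]
ft_force: [1.4, 8.5, 0.4]
width: 15.7
grasp_force: 30.0
t 13.32 tcp [ 492.  -109.8   79.4] shift [-2.2 -1.5 -0.6] turn [ 0.002 -0.001  0.001] F [1.4 8.5 0.4] w 15.7 q [-0.24  0.42  1.97  0.    0.75 -1.73]
0.1 tool x -1.7 z -20.9
0.2 tool x -3.8 z -20.7
0.3 tool x -5.9 z -20.2
0.4 tool x -7.9 z -19.5
0.5 tool x -9.8 z -18.6
0.6 tool x -11.6 z -17.5
0.7 tool x -13.3 z -16.3
0.8 tool x -14.8 z -14.9
0.9 tool x -16.2 z -13.3
1.0 tool x -17.5 z -11.6
1.1 tool x -18.6 z -9.8
1.2 tool x -19.4 z -7.9
1.3 tool x -20.1 z -6.0
1.4 tool x -20.6 z -3.9
1.5 tool x -20.9 z -1.8
1.6 tool x -21.0 z 0.3
```

```bash
python3 -m handwheel '[[-0.7,0.7,-10,0,0,0,1],[-1,0.7,-10.9,0,0,0,1],[-1.6,0,-10.4,0,0,0,1],[-2.2,0,-10.3,0,0,0,1]]' && python3 -m handwheel '[[-5.9,0,-20.2,0,0,0,1],[-7.9,0,-19.5,0,0,0,1],[-9.8,0,-18.6,0,0,0,1],[0,0,0,0,0,0,1]]'
python3 -c "
from h import *
to((492,-109.8,79.4))
S=img('side');cv2.imwrite('pics/s10.png',S['frame'])"
```

```text
t: 13.82
ee_pos: [497.5, -110.3, 121.7]
orientation: [-0.138, -3.137, -0.0]
ft_force: [2.1, -0.3, -6.1]
width: 15.6
grasp_force: 30.0
t: 14.32
ee_pos: [521.2, -112.5, 180.9]
orientation: [-0.138, -3.138, 0.001]
ft_force: [-3.3, -0.2, 1.9]
width: 15.9
grasp_force: 30.0
t 14.32 tcp [ 521.2 -112.5  180.9] shift [ 29.3   0.2 101.5] turn [-0.    -0.     0.002] F [-3.3 -0.2  1.9] w 15.9 q [-0.23  0.3   1.84 -0.    1.   -1.72]
```

The lid is coming up with small forces, so I'll continue.

```bash
python3 -m handwheel '[[-11.6,0,-17.5,0,0,0,1],[-13.3,0,-16.3,0,0,0,1],[-14.8,0,-14.9,0,0,0,1],[-16.2,0,-13.3,0,0,0,1],[0,0,0,0,0,0,1]]' && python3 -m handwheel '[[-17.5,0,-11.6,0,0,0,1],[-18.6,0,-9.8,0,0,0,1],[-19.4,0,-7.9,0,0,0,1],[0,0,0,0,0,0,1]]'
```

```text
t: 15.0
ee_pos: [577.2, -117.9, 241.6]
orientation: [-0.138, -3.138, 0.002]
ft_force: [-3.3, -3.3, 4.9]
width: 15.9
grasp_force: 30.0
t: 15.5
ee_pos: [632.9, -123.2, 271.2]
orientation: [0.138, 3.138, -0.003]
ft_force: [-1.9, -3.9, 7.6]
width: 15.6
grasp_force: 30.0
```

```bash
python3 -m handwheel '[[-20.1,0,-6.5,0,0,0,1],[-20.6,0,-4.5,0,0,0,1],[-20.9,0,-1.8,0,0,0,1],[-8,0,0,0,0,0,1],[0,0,0,0,0,0,1]]'
python3 - <<'E'
from h import *
S=img('side');W=img('wrist')
I=np.hstack([cv2.resize(W['frame'],(384,240)),cv2.resize(S['frame'][20:260,200:440],(400,400))[:240] if 0 else cv2.resize(S['frame'][0:260,170:450],(258,240))])
cv2.imwrite('pics/m11.png',S['frame'][0:300,130:530]);to((0,0,0))
E
```

```text
t: 16.12
ee_pos: [703.0, -129.9, 284.8]
orientation: [0.138, 3.135, -0.004]
ft_force: [1.0, -5.4, 9.7]
width: 15.0
grasp_force: 30.0
t 16.23 tcp [ 702.8 -129.8  284.8] shift [712.7  68.1 281.6] turn [-0.002  0.004  0.002] F [ 0.9 -5.4  8.1] w 15.4 q [-0.2   0.48  1.33 -0.    1.33 -1.68]
```

By arc geometry the lid is at about 1.5 rad. I'll release, rise clear and check.

```bash
python3 -m handwheel '[[0,0,0,0,0,0,0],[0,0,0,0,0,0,0],[0,0,0,0,0,0,0],[0,0,0,0,0,0,0],[0,0,0,0,0,0,0],[0,0,0,0,0,0,0]]' && python3 -m handwheel '[[0,0,-15,0,0,0,0],[0,0,-25,0,0,0,0],[0,0,-30,0,0,0,0],[30,0,-30,0,0,0,0],[50,20,0,0,0,0,0],[50,20,0,0,0,0,0],[50,20,0,0,0,0,0],[0,0,0,0,0,0,0]]'
python3 - <<'E'
from h import *
S=img('side');T=img('top')
I=np.hstack([cv2.resize(S['frame'][0:260,170:450],(420,390)),cv2.resize(T['frame'][60:260,300:480],(351,390))])
cv2.imwrite('pics/m12.png',I)
E
```

```text
t: 16.98
ee_pos: [701.6, -128.1, 283.2]
orientation: [-0.138, -3.138, -0.0]
ft_force: [-0.8, -0.3, -0.4]
width: 71.7
grasp_force: 0.0
t: 17.98
ee_pos: [525.4, -51.5, 385.4]
orientation: [0.136, 3.138, 0.0]
ft_force: [0.8, -1.4, 0.0]
width: 87.4
grasp_force: 0.0
```

View pics/m12.png

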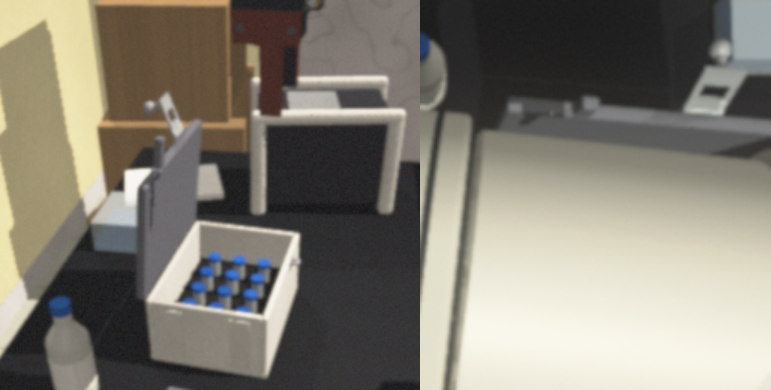

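The side view shows the lid standing about upright (top edge from (150,185) to (195,125)), the hasp still swung out beyond it (knob at (152,106)), and the gripper clear of everything.

```bash
python3 -c "
from workcell import ctrl;print(ctrl.close_job())"
```

```text
the job is handed in; nothing more can be done
None
```

The tall carrier is open: the hasp was swung to about 2.1 rad first, then the lid raised to about 1.5 rad (both my estimates from the images and arm pose), and the job is handed in at about 18 s; along the way the first knob grip missed, and the second slipped off late in the swing, pressing the hasp with about 32 N at the wrist.

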